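# Fill the empty row of the punch-die tray

## Robot

A 7-joint arm with a two-finger parallel gripper is mounted at the origin on the work surface. World frame = base frame: x ahead of the robot, y to its left, z up, the work surface at z = 0. Lengths are in m, angles in rad, forces in N, time in s.
With the tool pointing down it reaches from about 0.4 to 0.85 m from the base axis. Payload 10.4 kg.
Tool frame: the origin (TCP) lies between the finger pads; the fingertips stand manip.tcp_to_tips ahead of it and the grasp point (between the pads) lies 2 mm behind it (manip.tcp_to_tips is the distance from the TCP to the fingertips, in m); y points along the fingers, z is the direction in which the jaws open and shut, and the axes are right-handed (so a half turn about y gives the same grasp; the last joint's range is limited). The gripper opens to 85 mm and grips with 20 to 120 N. Pads are 22 mm wide; open, the fingers measure 114 mm over their backs; the gripper's body (76 mm by 85 mm) begins 54 mm behind the grasp point. The pads swing forward as they close: fully open they stand 13 mm farther back than shut.
Start: joints at [-1.237, 0.332, -0.065, 1.46, 0.022, 1.35, -0.088], TCP at [0.218, 0.586, 0.221] pointing down, gripper open.
Joint ranges: [-2.6, 2.6], [-0.5, 2.12], [-1.47, 1.34], [0.16, 2.42], [-1.27, 4.41], [0.06, 2.06], [-2.6, 2.6]. Speed limits (rad/s): [2.22, 2.22, 2.79, 2.79, 3.14, 3.14, 3.14].

## Interface

Orientations are given as a unit quaternion [x, y, z, w].
In Python, from workcell import manip gives the robot as it stands. The module is installed in compiled form; this text tells all that it offers.
- The arm moves only by the tool move_arm, never from a script. Its argument "increments" is a list of rows, each an object with "offset": the shift along the tool's x, y, z in m, a list of three; "yaw": the turn about the tool's y in degrees; "jaw": the closure in counts, from 0 (fully open) to 255 (shut). In form: [{"offset": [tx, ty, tz], "yaw": yaw, "jaw": jaw}, ...]. A call has 1 to 10 rows; each row is the pose to reach, as a shift and turn from the pose measured when the call began, along the tool's axes at that moment; what a row does not reach only later rows make up. A row lasts 1/12 s, in which the tool goes at most 41.7 mm and 7.16 degrees, less where a joint would pass 70% of its speed; a pose out of reach is approached as far as the arm can. A call with a gripper value outside its range is refused whole. The fingers move at their own pace and stop on an object; "squeeze" is the grip in N (left out, the last holds). Time passes only in rows, so rows that repeat a pose let the fingers close. It gives the time, the measured TCP pose, the force and the opening at its end, in the units of the state.
- manip.get_obs(): the state, without advancing time (a new reading comes with each control period).
- manip.camera(name): name is "side" or "top"; returns a dict with "pixels" (420x560x3 uint8, red, green, blue), "depth" (420x560 float32, m along the optical axis (not along the pixel's ray), 0 where there is no reading), "intrinsics" (3x3 intrinsics, pixels), "D" ([k1, k2, p1, p2, k3] as OpenCV has them; the pictures are not rectified), "R" (3x3) and "t" (3): a world point X has camera coordinates R X + t. Camera axes: x right, y down, z forward; pixel columns grow to the right and rows downward; lengths in m; the calibration is good to about 2 mm. A picture is of the moment at which its call begins.
- manip.hand_in(): hands the job in, once; it reports no verdict.
Trained networks look in a picture, given as the dict that the camera call returned (one of the last four; its "shot" number tells which), for a name from the list of things; names that differ only in an ending like _2 or _b are one class to them, and where a whole thing is asked for, a point or a joint stands for the part that bears it (a point fixed in the world has none). Each returns a list of dicts, best first, with "confidence" (0 to 1); they miss things now and then, are a little off and sometimes report something else, mostly with a low value. They report only what shows in the picture. A call takes as long as a camera call. They do not tell look-alikes from the thing itself.
- manip.recognise(picture, query): "bbox" ([left, top, right, bottom] in pixels, round what is visible of it).
- manip.spot_point(picture, query): "centre" ([column, row] in pixels: a listed point, or the origin of a listed thing).
The state is a dict: "clock": time; "joint_pos": joint angles; "joint_velocities": joint speeds; "tau": joint torques, N m; "position": TCP position; "ee_rot": TCP orientation; "ft_force": force on the tool from outside, world axes, zero at the start; "torque": the same for the moment, N m; "grip_width": opening from 0.0 (shut) to 1.0 (fully open).
Only numpy, scipy, OpenCV 4.12 (cv2) and the standard library are available. Lean on these libraries where they do the work, as an engineer would, in place of code of your own. Each camera call takes 0.05 s, during which the arm holds its last target. There are 200 camera calls.

## Task

Next to the strip press, finish laying out the die tray: take the three loose round stepped dies (round foot, narrower round neck, like those already in the tray) from among the parts on the bench and stand them upright on the three empty ringed spots of the tray, one centred on each, so that they make a neat second row.

Things in the scene. Friction and masses are not known exactly. Their poses are not given: they have to be found in the camera images.
- die_a_mid (a point): one loose die: stepped round steel punch die standing upright on the bench: foot flange 50 mm across and 12 mm high, above it a round neck 32 mm across (the part to grip), 60 mm high in all, about 0.4 kg. The point is at its centre, 30 mm above its underside; z points up the neck. Any die may go on any spot. Other steel parts (square die, plain cylinder, low ring) stand among them.
- die_b_mid (a point): second loose die, same as die_a: 50 mm foot, 32 mm neck, 60 mm high; point at its centre, 30 mm above its underside, z up the neck
- die_c_mid (a point): third loose die, same as die_a: 50 mm foot, 32 mm neck, 60 mm high; point at its centre, 30 mm above its underside, z up the neck
- tray: fixed tray, 202 (x) by 302 mm (y); plywood floor 8 mm above the bench, rim 16 mm high. Origin: centre of the underside, at bench height; z up. Spots are dark rings 62 mm across. The filled row, at x = -45 mm (nearer the robot), holds three fixed dies of the same kind, tops at 68 mm; the empty row, at x = +45 mm, has spot centres at y = -90, 0, +90 mm. A die placed has its centre at z = 38 mm.
There are look-alikes about, which are no part of the job. What is shaped like the part that bears die_b_mid but brown or purple is not meant.

How it is judged:
At the end, for the whole second after the job is handed in: Each of the three empty spots has one of the loose dies standing on the tray floor, its centre within 15 mm of the spot's centre along each of the tray's x and y, its centre 30 to 46 mm above the tray's origin, upright within about 10 degrees (((x of die_a_mid in the frame of tray between 0.03 and 0.06 m and y of die_a_mid in the frame of tray between -0.105 and -0.075 m and z of die_a_mid in the frame of tray between 0.03 and 0.046 m and angle between die_a_mid's own z axis and vertical below 0.17 rad) or (x of die_b_mid in the frame of tray between 0.03 and 0.06 m and y of die_b_mid in the frame of tray between -0.105 and -0.075 m and z of die_b_mid in the frame of tray between 0.03 and 0.046 m and angle between die_b_mid's own z axis and vertical below 0.17 rad) or (x of die_c_mid in the frame of tray between 0.03 and 0.06 m and y of die_c_mid in the frame of tray between -0.105 and -0.075 m and z of die_c_mid in the frame of tray between 0.03 and 0.046 m and angle between die_c_mid's own z axis and vertical below 0.17 rad)) and ((x of die_a_mid in the frame of tray between 0.03 and 0.06 m and y of die_a_mid in the frame of tray between -0.015 and 0.015 m and z of die_a_mid in the frame of tray between 0.03 and 0.046 m and angle between die_a_mid's own z axis and vertical below 0.17 rad) or (x of die_b_mid in the frame of tray between 0.03 and 0.06 m and y of die_b_mid in the frame of tray between -0.015 and 0.015 m and z of die_b_mid in the frame of tray between 0.03 and 0.046 m and angle between die_b_mid's own z axis and vertical below 0.17 rad) or (x of die_c_mid in the frame of tray between 0.03 and 0.06 m and y of die_c_mid in the frame of tray between -0.015 and 0.015 m and z of die_c_mid in the frame of tray between 0.03 and 0.046 m and angle between die_c_mid's own z axis and vertical below 0.17 rad)) and ((x of die_a_mid in the frame of tray between 0.03 and 0.06 m and y of die_a_mid in the frame of tray between 0.075 and 0.105 m and z of die_a_mid in the frame of tray between 0.03 and 0.046 m and angle between die_a_mid's own z axis and vertical below 0.17 rad) or (x of die_b_mid in the frame of tray between 0.03 and 0.06 m and y of die_b_mid in the frame of tray between 0.075 and 0.105 m and z of die_b_mid in the frame of tray between 0.03 and 0.046 m and angle between die_b_mid's own z axis and vertical below 0.17 rad) or (x of die_c_mid in the frame of tray between 0.03 and 0.06 m and y of die_c_mid in the frame of tray between 0.075 and 0.105 m and z of die_c_mid in the frame of tray between 0.03 and 0.046 m and angle between die_c_mid's own z axis and vertical below 0.17 rad))); the robot touches nothing.
It also fails if it takes over 67 s, if anything falls off the work surface, if the arm or the gripper's body presses on something with over 40 N, if the wrist force passes 120 N, or if a joint passes its speed limit or range.

## Working session

There is one attempt and no reset: what is moved stays moved. The work goes in short steps, Python scripts to look and compute and a tool call to move; the robot and the scene stay as the last step left them, time stands still between calls to the robot, and variables do not carry over. Pictures are saved under pics/ and viewed, about 8 in all and at most 12, crops included, and the job is handed in when it is done.

Besides the shell and the picture viewer there is one more tool, called after ">>>" as a command line: name --argument value ..., lists and objects as JSON in quotes. move_arm: Moves the arm, as the interface text tells. Its arguments: {"type":"object","properties":{"increments":{"type":"array","items":{"type":"object","properties":{"offset":{"type":"array","items":{"type":"number"}},"yaw":{"type":"number"},"jaw":{"type":"number"}}}},"squeeze":{"type":"number"}},"required":["increments"]}

```bash
mkdir -p pics
cat > h.py <<'E'
import numpy as np, cv2
from workcell import manip
def px2w(c,uv,z):
    "world point at height z seen at pixel uv"
    K,D,R,t=[np.array(c[k],float) for k in("intrinsics","D","R","t")]
    n=cv2.undistortPoints(np.array([[uv]],float),K,D)[0,0]
    d=R.T@np.array([n[0],n[1],1]); o=-R.T@t
    return o+d*(z-o[2])/d[2]
def cloud(c):
    K,D,R,t=[np.array(c[k],float) for k in("intrinsics","D","R","t")]
    h,w=c["depth"].shape
    g=np.stack(np.meshgrid(np.arange(w),np.arange(h)),-1).reshape(-1,1,2).astype(float)
    n=cv2.undistortPoints(g,K,D)[:,0]
    z=c["depth"].reshape(-1,1)
    P=(np.c_[n,np.ones(len(n))]*z-t)@R
    P[z[:,0]==0]=np.nan
    return P.reshape(h,w,3)
def save(c,name,crop=None,s=1):
    im=c["pixels"][:,:,::-1]
    if crop: im=im[crop[1]:crop[3],crop[0]:crop[2]]
    cv2.imwrite("pics/"+name,cv2.resize(im,None,fx=s,fy=s,interpolation=cv2.INTER_CUBIC))
E
python3 - <<'E'
from h import *
for n in("top","side"):
    c=manip.camera(n); save(c,n+"1.png")
    for q in("die_a_mid","tray"):
        for d in manip.spot_point(c,q): print(n,q,np.round(d["centre"],1),round(d["confidence"],2),px2w(c,d["centre"],.03 if q!="tray" else 0).round(4))
o=manip.get_obs();print(o,manip.tcp_to_tips)
E
```

```text
top die_a_mid [404.  284.7] 0.62 [ 0.4504 -0.3768  0.03  ]
top tray [143.5 265.9] 0.71 [0.4878 0.168  0.    ]
side die_a_mid [358.  166.2] 0.52 [ 0.4411 -0.3795  0.03  ]
side tray [272.1 346.2] 0.94 [0.4887 0.1718 0.    ]
{'clock': 0.3, 'joint_pos': array([-1.23660814,  0.33244403, -0.06469082,  1.46037316,  0.02163976,
        1.34990126, -0.08849335]), 'joint_velocities': array([-6.62312137e-05, -1.62054213e-03,  4.99801703e-04, -1.20372042e-03,
       -7.55331046e-04,  1.81972648e-03, -3.71695524e-04]), 'tau': array([-1.59253104e-04, -6.24552155e+01,  4.92602144e-02, -3.91256404e+01,
        1.63261400e-02,  5.44501789e-03, -5.31848195e-05]), 'position': array([0.21826071, 0.58553162, 0.2207545 ]), 'ee_rot': array([ 0.69603784, -0.12547932,  0.12546107, -0.69573399]), 'ft_force': array([-0.25489403, -0.44478865, -0.91091709]), 'torque': array([ 0.01321096, -0.0038783 ,  0.05957347]), 'grip_width': 0.9983754358128784} 0.017
```

View pics/top1.png

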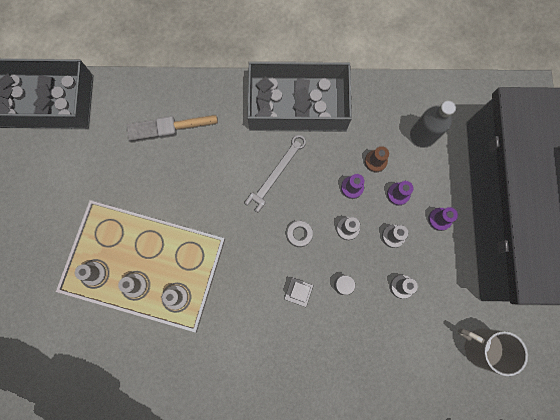

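View pics/side1.png

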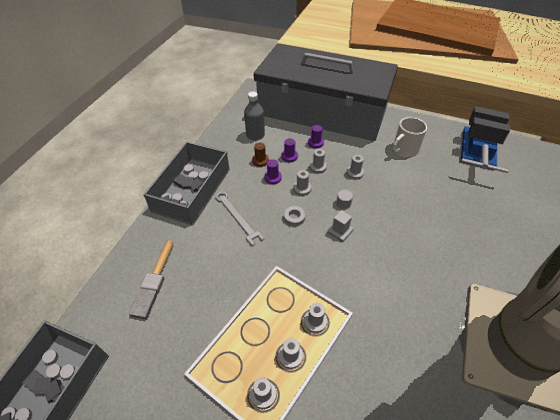

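Top view: the grey stepped dies are at (348,228), (396,236) and (404,286). Possible confusions are the purple ones at (353,185), (400,191), (443,217), the brown one at (377,158), the cylinder at (345,285), the square die at (298,292), the ring at (300,234) and the tray's fixed dies at (92,272), (133,285), (176,296). I choose the three grey ones. The empty rings are at about (109,233), (149,243), (190,256).

Run:
```python
from h import *
c=manip.camera("top"); save(c,"crop.png",(270,140,480,320),3.5)
P=cloud(c); s=manip.camera("side"); Q=cloud(s)
for u,v in((348,228),(396,236),(404,286),(92,272),(133,285),(176,296)):
    w=px2w(c,(u,v),.05); zt=.068 if u<200 else .06
    for nm,X in(("top",P),("side",Q)):
        A=X.reshape(-1,3); 
        m=(np.hypot(*(A[:,:2]-w[:2]).T)<.035)&(abs(A[:,2]-zt)<.006)
        B=A[m][:,:2].astype(np.float32)
        print((u,v),nm,m.sum(),cv2.minEnclosingCircle(B) if m.sum()>3 else w, A[m][:,2].mean() if m.any() else 0)
# rings: dark pixels on the tray floor
g=cv2.cvtColor(c["pixels"],cv2.COLOR_RGB2GRAY)
for u,v in((109,233),(149,243),(190,256)):
    yy,xx=np.mgrid[:420,:560]; r=np.hypot(xx-u,yy-v)
    m=(r<19)&(g<125)
    pts=np.array([px2w(c,p,.008)[:2] for p in np.c_[xx[m],yy[m]]])
    # circle fit
    A=np.c_[2*pts,np.ones(len(pts))]; k=np.linalg.lstsq(A,(pts**2).sum(1),rcond=None)[0]
    rr=np.sqrt(k[2]+k[0]**2+k[1]**2); print("ring",len(pts),k[:2].round(4),rr)
for n,u,v in (("cyl",345,285),("sq",298,292),("pur",443,217),("pur",400,191),("pur",353,185),("ring",300,234)): print(n,px2w(c,(u,v),.04))
```

```text
(348, 228) top 191 ((0.570517897605896, -0.2682707607746124), 0.01603374257683754) 0.05931947178997498
(348, 228) side 86 ((0.5693374872207642, -0.26758265495300293), 0.01703990064561367) 0.05864984148935688
(396, 236) top 191 ((0.5544795393943787, -0.36621761322021484), 0.01607576385140419) 0.05906906468813956
(396, 236) side 78 ((0.5546808838844299, -0.36478400230407715), 0.017227059230208397) 0.058493290483411876
(404, 286) top 205 ((0.44793665409088135, -0.37892600893974304), 0.015980204567313194) 0.05929512470308175
(404, 286) side 80 ((0.448114812374115, -0.37716513872146606), 0.01639304868876934) 0.05885676825617277
(92, 272) top 210 ((0.4712737798690796, 0.2672991454601288), 0.015902040526270866) 0.06751842628312488
(92, 272) side 285 ((0.4702925980091095, 0.26771679520606995), 0.01671808585524559) 0.06722449762189117
(133, 285) top 211 ((0.44681090116500854, 0.18000221252441406), 0.016282610595226288) 0.06734722746263024
(133, 285) side 221 ((0.44585248827934265, 0.18121911585330963), 0.0159221850335598) 0.06737002614921314
(176, 296) top 214 ((0.4230247735977173, 0.0938112735748291), 0.016085227951407433) 0.06742327202059696
(176, 296) side 187 ((0.4212779998779297, 0.09474799036979675), 0.016094736754894257) 0.0672819202641824
ring 136 [0.5578 0.2439] 0.028966198479149493
ring 145 [0.5339 0.157 ] 0.028954251009739404
ring 136 [0.5098 0.0705] 0.028879858169330665
cyl [ 0.44867132 -0.25407315  0.04      ]
sq [ 0.4341152  -0.15856317  0.04      ]
pur [ 0.59036513 -0.46199558  0.04      ]
pur [ 0.64563083 -0.37486162  0.04      ]
pur [ 0.65806163 -0.27596281  0.04      ]
ring [ 0.55262557 -0.1632154   0.04      ]
```

View pics/crop.png

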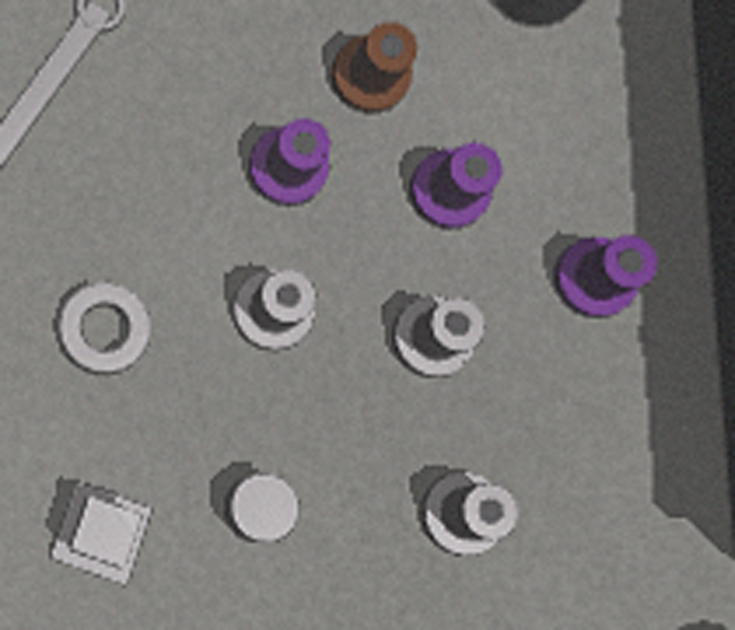

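The crop confirms it: three grey stepped dies at (275,310), (435,335) and (465,512) in crop pixels. Purple, brown, ring, square and plain cylinder are excluded. The ring fits and depth agree to within about 2 mm.

```bash
cat > g.py <<'E'
import sys
from h import *
from scipy.spatial.transform import Rotation as Ro
o=manip.get_obs(); R=Ro.from_quat(o["ee_rot"]).as_matrix()
T={"A":(.570,-.268),"B":(.5545,-.3655),"C":(.448,-.378),"1":(.5577,.2435),"2":(.5335,.1566),"3":(.5094,.0703)}
print("pos",o["position"].round(4),"t",round(o["clock"],2),"grip",round(o["grip_width"]*85,1),"F",o["ft_force"].round(1),"q",o["joint_pos"].round(2))
print("x",R[:,0].round(3),"y",R[:,1].round(3),"z",R[:,2].round(3))
for a in sys.argv[1:]:
    n,z=a.split("@"); p=T[n] if n in T else tuple(map(float,n.split(",")))
    print(a,(R.T@(np.r_[p,float(z)]-o["position"])).round(4))
E
python3 g.py .5,.2@.22 A@.16
```

```text
pos [0.2183 0.5856 0.2209] t 0.4 grip 85.0 F [0.3 0.3 0.6] q [-1.24  0.33 -0.06  1.46  0.02  1.35 -0.09]
x [ 0.937 -0.349  0.   ] y [-0. -0. -1.] z [ 0.349  0.937 -0.   ]
.5,.2@.22 [ 0.3986  0.001  -0.2629]
A@.16 [ 0.6277  0.061  -0.677 ]
```

>>> move_arm --increments '[{"offset": [0.035,0,-0.022],"yaw": 0,"jaw": 90},{"offset": [0.07,0,-0.045],"yaw": 0,"jaw": 90},{"offset": [0.104,0,-0.068],"yaw": 0,"jaw": 90},{"offset": [0.138,0,-0.09],"yaw": 0,"jaw": 90},{"offset": [0.172,0,-0.113],"yaw": 0,"jaw": 90},{"offset": [0.206,0,-0.136],"yaw": 0,"jaw": 90},{"offset": [0.24,0,-0.158],"yaw": 0,"jaw": 90},{"offset": [0.274,0,-0.18],"yaw": 0,"jaw": 90},{"offset": [0.308,0,-0.203],"yaw": 0,"jaw": 90},{"offset": [0.342,0,-0.226],"yaw": 0,"jaw": 90}]'

```text
clock: 1.23
position: [0.4606, 0.2526, 0.2213]
ee_rot: [-0.696, 0.125, -0.126, 0.696]
ft_force: [1.0, 1.1, 0.0]
grip_width: 0.647
```

```bash
python3 g.py  A@.16
```

```text
pos [0.4606 0.2526 0.2213] t 1.23 grip 55.0 F [1.  1.1 0. ] q [-0.78  0.11  0.2   1.73 -0.02  1.3   0.65]
x [ 0.937 -0.349  0.   ] y [ 0.  0. -1.] z [0.349 0.937 0.001]
A@.16 [ 0.2842  0.0611 -0.4497]
```

>>> move_arm --increments '[{"offset": [0.284,0.061,-0.45],"yaw": 0,"jaw": 90},{"offset": [0.284,0.061,-0.45],"yaw": 0,"jaw": 90},{"offset": [0.284,0.061,-0.45],"yaw": 0,"jaw": 90},{"offset": [0.284,0.061,-0.45],"yaw": 0,"jaw": 90},{"offset": [0.284,0.061,-0.45],"yaw": 0,"jaw": 90},{"offset": [0.284,0.061,-0.45],"yaw": 0,"jaw": 90},{"offset": [0.284,0.061,-0.45],"yaw": 0,"jaw": 90},{"offset": [0.284,0.061,-0.45],"yaw": 0,"jaw": 90},{"offset": [0.284,0.061,-0.45],"yaw": 0,"jaw": 90},{"offset": [0.284,0.061,-0.45],"yaw": 0,"jaw": 90}]'

```text
clock: 2.07
position: [0.5452, -0.1527, 0.1739]
ee_rot: [-0.696, 0.125, -0.126, 0.696]
ft_force: [0.1, 0.3, 0.5]
grip_width: 0.648
```

```bash
python3 g.py  A@.16 A@.036
```

```text
pos [ 0.5452 -0.1527  0.1739] t 2.07 grip 55.0 F [0.1 0.3 0.5] q [-0.28  0.25  0.55  1.71 -0.14  1.22  1.52]
x [ 0.937 -0.349  0.001] y [ 0.001  0.001 -1.   ] z [0.349 0.937 0.001]
A@.16 [ 0.0635  0.0139 -0.0994]
A@.036 [ 0.0633  0.1379 -0.0996]
```

>>> move_arm --increments '[{"offset": [0.063,0.014,-0.1],"yaw": 0,"jaw": 90},{"offset": [0.063,0.014,-0.1],"yaw": 0,"jaw": 90},{"offset": [0.063,0.014,-0.1],"yaw": 0,"jaw": 90},{"offset": [0.063,0.014,-0.1],"yaw": 0,"jaw": 90},{"offset": [0.063,0.014,-0.1],"yaw": 0,"jaw": 90},{"offset": [0.063,0.044,-0.1],"yaw": 0,"jaw": 90},{"offset": [0.063,0.064,-0.1],"yaw": 0,"jaw": 90}]'

```text
clock: 2.65
position: [0.5701, -0.267, 0.1092]
ee_rot: [-0.695, 0.124, -0.126, 0.697]
ft_force: [-0.5, 0.8, -1.4]
grip_width: 0.65
```

```bash
python3 g.py A@.036
```

```text
pos [ 0.5701 -0.267   0.1092] t 2.65 grip 55.2 F [-0.5  0.8 -1.4] q [-0.07  0.46  0.57  1.61 -0.27  1.14  1.78]
x [ 0.938 -0.347  0.002] y [ 0.003  0.001 -1.   ] z [0.347 0.938 0.002]
A@.036 [ 0.0001  0.0732 -0.0011]
```

>>> move_arm --increments '[{"offset": [0,0.03,-0.001],"yaw": 0,"jaw": 90},{"offset": [0,0.055,-0.001],"yaw": 0,"jaw": 90},{"offset": [0,0.073,-0.001],"yaw": 0,"jaw": 90},{"offset": [0,0.073,-0.001],"yaw": 0,"jaw": 90},{"offset": [0,0.073,-0.001],"yaw": 0,"jaw": 255},{"offset": [0,0.073,-0.001],"yaw": 0,"jaw": 255},{"offset": [0,0.073,-0.001],"yaw": 0,"jaw": 255},{"offset": [0,0.073,-0.001],"yaw": 0,"jaw": 255},{"offset": [0,0.073,-0.001],"yaw": 0,"jaw": 255}]' --squeeze 60

```text
clock: 3.4
position: [0.5712, -0.2675, 0.0382]
ee_rot: [-0.695, 0.123, -0.126, 0.697]
ft_force: [-1.3, 2.9, 8.0]
grip_width: 0.344
```

```bash
python3 g.py 3@.16
```

```text
pos [ 0.5712 -0.2675  0.0382] t 3.4 grip 29.2 F [-1.3  2.9  8. ] q [-0.04  0.55  0.54  1.66 -0.32  1.02  1.82]
x [ 0.938 -0.347  0.005] y [ 0.005  0.001 -1.   ] z [0.347 0.938 0.003]
3@.16 [-0.1745 -0.1216  0.2958]
```

>>> move_arm --increments '[{"offset": [0,-0.02,0],"yaw": 0,"jaw": 255},{"offset": [0,-0.05,0],"yaw": 0,"jaw": 255},{"offset": [0,-0.085,0],"yaw": 0,"jaw": 255},{"offset": [0,-0.122,0],"yaw": 0,"jaw": 255},{"offset": [-0.02,-0.122,0.034],"yaw": 0,"jaw": 255},{"offset": [-0.038,-0.122,0.065],"yaw": 0,"jaw": 255},{"offset": [-0.056,-0.122,0.096],"yaw": 0,"jaw": 255},{"offset": [-0.074,-0.122,0.127],"yaw": 0,"jaw": 255},{"offset": [-0.092,-0.122,0.158],"yaw": 0,"jaw": 255},{"offset": [-0.11,-0.122,0.189],"yaw": 0,"jaw": 255}]'

```text
clock: 4.23
position: [0.5322, -0.0508, 0.1609]
ee_rot: [-0.695, 0.123, -0.127, 0.697]
ft_force: [1.2, 0.5, -4.4]
grip_width: 0.341
```

```bash
python3 g.py 3@.13 3@.045
python3 - <<'E'
from h import *
c=manip.camera("side"); save(c,"lift.png")
E
```

```text
pos [ 0.5322 -0.0508  0.1609] t 4.23 grip 29.0 F [ 1.2  0.5 -4.4] q [-0.44  0.18  0.51  1.81 -0.09  1.17  1.31]
x [ 0.938 -0.347  0.005] y [ 0.006  0.002 -1.   ] z [0.347 0.938 0.004]
3@.13 [-0.0635  0.0309  0.1055]
3@.045 [-0.064   0.1159  0.1052]
```

View pics/lift.png

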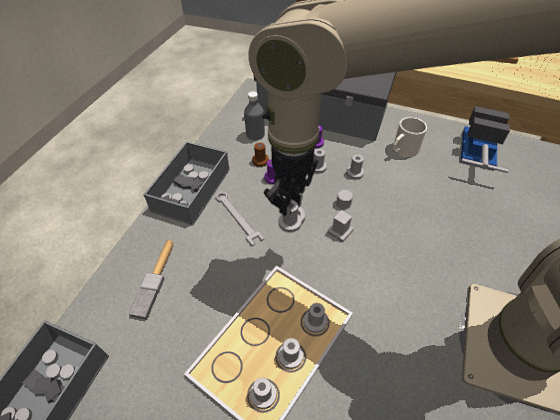

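The die hangs upright in the jaw at (291,215), and the grip weight reads about 4 N.

>>> move_arm --increments '[{"offset": [-0.02,0.008,0.032],"yaw": 0,"jaw": 255},{"offset": [-0.041,0.016,0.068],"yaw": 0,"jaw": 255},{"offset": [-0.063,0.024,0.105],"yaw": 0,"jaw": 255},{"offset": [-0.063,0.03,0.105],"yaw": 0,"jaw": 255},{"offset": [-0.063,0.03,0.105],"yaw": 0,"jaw": 255},{"offset": [-0.063,0.05,0.105],"yaw": 0,"jaw": 255},{"offset": [-0.064,0.08,0.105],"yaw": 0,"jaw": 255},{"offset": [-0.064,0.1,0.105],"yaw": 0,"jaw": 255},{"offset": [-0.064,0.106,0.105],"yaw": 0,"jaw": 255},{"offset": [-0.064,0.106,0.105],"yaw": 0,"jaw": 255}]'

```text
clock: 5.12
position: [0.5069, 0.0777, 0.0542]
ee_rot: [-0.695, 0.122, -0.123, 0.698]
ft_force: [-0.1, -0.7, -4.2]
grip_width: 0.342
```

```bash
python3 g.py 3@.046
python3 - <<'E'
from h import *
c=manip.camera("side"); save(c,"place1.png",(200,200,400,360),3.5)
E
```

```text
pos [0.5069 0.0777 0.0542] t 5.12 grip 29.1 F [-0.1 -0.7 -4.2] q [-0.59  0.26  0.39  1.96 -0.13  0.94  1.09]
x [ 0.94  -0.341  0.001] y [ 0.003  0.004 -1.   ] z [0.341 0.94  0.005]
3@.046 [ 0.0049  0.0082 -0.0062]
```

View pics/place1.png

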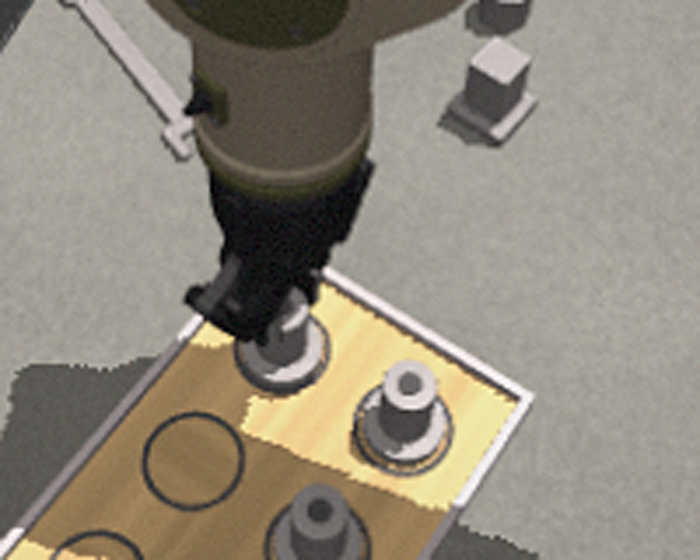

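The die foot sits over ring 3, about 8 mm above the floor and off by a few mm in xy. I'll correct that and lower.

>>> move_arm --increments '[{"offset": [0.005,0,-0.006],"yaw": 0,"jaw": 255},{"offset": [0.005,0,-0.006],"yaw": 0,"jaw": 255},{"offset": [0.005,0,-0.006],"yaw": 0,"jaw": 255},{"offset": [0.005,0.003,-0.006],"yaw": 0,"jaw": 255},{"offset": [0.005,0.006,-0.006],"yaw": 0,"jaw": 255},{"offset": [0.005,0.008,-0.006],"yaw": 0,"jaw": 255},{"offset": [0.005,0.009,-0.006],"yaw": 0,"jaw": 255},{"offset": [0.005,0.009,-0.006],"yaw": 0,"jaw": 255}]'

```text
clock: 5.83
position: [0.5105, 0.0709, 0.0464]
ee_rot: [-0.694, 0.121, -0.123, 0.699]
ft_force: [-0.1, 0.5, -4.2]
grip_width: 0.345
```

```bash
python3 g.py 3@.046
```

```text
pos [0.5105 0.0709 0.0464] t 5.83 grip 29.3 F [-0.1  0.5 -4.2] q [-0.57  0.27  0.4   1.96 -0.14  0.93  1.11]
x [ 0.94  -0.34   0.002] y [ 0.004  0.005 -1.   ] z [0.34  0.94  0.006]
3@.046 [-0.0008  0.0004 -0.001 ]
```

>>> move_arm --increments '[{"offset": [-0.001,0.001,-0.001],"yaw": 0,"jaw": 255},{"offset": [-0.001,0.002,-0.001],"yaw": 0,"jaw": 255},{"offset": [-0.001,0.002,-0.001],"yaw": 0,"jaw": 255},{"offset": [-0.001,0.002,-0.001],"yaw": 0,"jaw": 90},{"offset": [-0.001,0.002,-0.001],"yaw": 0,"jaw": 90},{"offset": [-0.001,0.002,-0.001],"yaw": 0,"jaw": 90},{"offset": [-0.001,0.002,-0.001],"yaw": 0,"jaw": 90},{"offset": [-0.001,-0.02,-0.001],"yaw": 0,"jaw": 90},{"offset": [-0.001,-0.05,-0.001],"yaw": 0,"jaw": 90},{"offset": [-0.001,-0.09,-0.001],"yaw": 0,"jaw": 90}]'

```text
clock: 6.67
position: [0.5071, 0.0693, 0.1354]
ee_rot: [-0.695, 0.122, -0.122, 0.698]
ft_force: [0.5, 0.7, 0.3]
grip_width: 0.642
```

```bash
python3 g.py B@.13 A@.15
cat > chk.py <<'E'
from h import *
import sys
C=[cloud(manip.camera(n)).reshape(-1,3) for n in("top","side")]
for w,zt in(((.5577,.2435),.068),((.5335,.1566),.068),((.5094,.0703),.068),((.57,-.268),.06),((.5545,-.3655),.06),((.448,-.378),.06)):
    for A in C:
        m=(np.hypot(*(A[:,:2]-w).T)<.03)&(abs(A[:,2]-zt)<.006)
        if m.sum()>20: print(w,zt,m.sum(),np.round(cv2.minEnclosingCircle(A[m][:,:2].astype(np.float32))[0],4),round(A[m][:,2].mean(),4))
E
python3 chk.py
```

```text
pos [0.5071 0.0693 0.1354] t 6.67 grip 54.5 F [0.5 0.7 0.3] q [-0.6   0.15  0.41  1.89 -0.07  1.12  1.06]
x [ 0.94  -0.34  -0.001] y [ 0.     0.003 -1.   ] z [0.34  0.94  0.003]
B@.13 [ 0.1926  0.004  -0.3927]
A@.15 [ 0.174  -0.0157 -0.2957]
(0.5094, 0.0703) 0.068 178 [0.5105 0.0703] 0.0676
(0.5545, -0.3655) 0.06 190 [ 0.5549 -0.3656] 0.0592
(0.448, -0.378) 0.06 208 [ 0.4484 -0.3784] 0.0592
(0.448, -0.378) 0.06 83 [ 0.4479 -0.3789] 0.0588
```

Die 1 measures (0.5105, 0.0703), within 2 mm of its spot. Next is B.

>>> move_arm --increments '[{"offset": [0.018,-0.003,-0.036],"yaw": 0,"jaw": 90},{"offset": [0.036,-0.003,-0.073],"yaw": 0,"jaw": 90},{"offset": [0.193,0.004,-0.393],"yaw": 0,"jaw": 90},{"offset": [0.193,0.004,-0.393],"yaw": 0,"jaw": 90},{"offset": [0.193,0.004,-0.393],"yaw": 0,"jaw": 90},{"offset": [0.193,0.004,-0.393],"yaw": 0,"jaw": 90},{"offset": [0.193,0.004,-0.393],"yaw": 0,"jaw": 90},{"offset": [0.193,0.004,-0.393],"yaw": 0,"jaw": 90},{"offset": [0.193,0.004,-0.393],"yaw": 0,"jaw": 90},{"offset": [0.193,0.004,-0.393],"yaw": 0,"jaw": 90}]'

```text
clock: 7.6
position: [0.5571, -0.3438, 0.1351]
ee_rot: [-0.693, 0.118, -0.126, 0.7]
ft_force: [0.2, 0.6, -0.8]
grip_width: 0.647
```

```bash
python3 g.py B@.13 B@.036
```

```text
pos [ 0.5571 -0.3438  0.1351] t 7.6 grip 55.0 F [ 0.2  0.6 -0.8] q [ 0.04  0.5   0.62  1.52 -0.32  1.21  1.93]
x [ 0.94  -0.34   0.009] y [ 0.013  0.008 -1.   ] z [0.34  0.94  0.012]
B@.13 [ 0.0049  0.0048 -0.0214]
B@.036 [ 0.0041  0.0988 -0.0225]
```

>>> move_arm --increments '[{"offset": [0.005,0.005,-0.021],"yaw": 0,"jaw": 90},{"offset": [0.005,0.005,-0.021],"yaw": 0,"jaw": 90},{"offset": [0.005,0.005,-0.021],"yaw": 0,"jaw": 90},{"offset": [0.005,0.025,-0.021],"yaw": 0,"jaw": 90},{"offset": [0.005,0.045,-0.022],"yaw": 0,"jaw": 90},{"offset": [0.004,0.065,-0.022],"yaw": 0,"jaw": 90},{"offset": [0.004,0.085,-0.022],"yaw": 0,"jaw": 90},{"offset": [0.004,0.098,-0.0225],"yaw": 0,"jaw": 90},{"offset": [0.004,0.098,-0.0225],"yaw": 0,"jaw": 90}]'

```text
clock: 8.35
position: [0.5536, -0.363, 0.0339]
ee_rot: [-0.692, 0.119, -0.124, 0.701]
ft_force: [-0.7, 0.5, -0.1]
grip_width: 0.648
```

```bash
python3 g.py B@.038
```

```text
pos [ 0.5536 -0.363   0.0339] t 8.35 grip 55.1 F [-0.7  0.5 -0.1] q [ 0.11  0.63  0.57  1.57 -0.39  1.06  2.01]
x [ 0.941 -0.339  0.005] y [ 0.009  0.011 -1.   ] z [0.339 0.941 0.013]
B@.038 [ 0.0017 -0.0042 -0.002 ]
```

>>> move_arm --increments '[{"offset": [0.001,-0.002,-0.002],"yaw": 0,"jaw": 90},{"offset": [0.001,-0.003,-0.002],"yaw": 0,"jaw": 255},{"offset": [0.001,-0.003,-0.002],"yaw": 0,"jaw": 255},{"offset": [0.001,-0.003,-0.002],"yaw": 0,"jaw": 255},{"offset": [0.001,-0.003,-0.002],"yaw": 0,"jaw": 255},{"offset": [0.001,-0.003,-0.002],"yaw": 0,"jaw": 255}]' --squeeze 60

```text
clock: 8.85
position: [0.5548, -0.3657, 0.0388]
ee_rot: [-0.692, 0.118, -0.125, 0.701]
ft_force: [-0.3, 1.8, 6.6]
grip_width: 0.34
```

```bash
python3 g.py B@.16 2@.16
```

```text
pos [ 0.5548 -0.3657  0.0388] t 8.85 grip 28.9 F [-0.3  1.8  6.6] q [ 0.11  0.62  0.57  1.56 -0.39  1.06  2.01]
x [ 0.941 -0.339  0.008] y [ 0.012  0.01  -1.   ] z [0.338 0.941 0.013]
B@.16 [ 0.0005 -0.1212  0.0017]
2@.16 [-0.196  -0.1163  0.4858]
```

>>> move_arm --increments '[{"offset": [0,-0.02,0],"yaw": 0,"jaw": 255},{"offset": [0,-0.05,0],"yaw": 0,"jaw": 255},{"offset": [0,-0.085,0],"yaw": 0,"jaw": 255},{"offset": [0,-0.12,0.001],"yaw": 0,"jaw": 255},{"offset": [-0.014,-0.12,0.034],"yaw": 0,"jaw": 255},{"offset": [-0.028,-0.12,0.069],"yaw": 0,"jaw": 255},{"offset": [-0.042,-0.12,0.104],"yaw": 0,"jaw": 255},{"offset": [-0.056,-0.12,0.139],"yaw": 0,"jaw": 255},{"offset": [-0.07,-0.12,0.174],"yaw": 0,"jaw": 255},{"offset": [-0.084,-0.12,0.209],"yaw": 0,"jaw": 255}]'

```text
clock: 9.68
position: [0.5446, -0.1401, 0.1612]
ee_rot: [-0.692, 0.118, -0.125, 0.701]
ft_force: [1.5, 0.6, -3.1]
grip_width: 0.341
```

```bash
python3 g.py 2@.16
```

```text
pos [ 0.5446 -0.1401  0.1612] t 9.68 grip 29.0 F [ 1.5  0.6 -3.1] q [-0.33  0.25  0.59  1.75 -0.16  1.18  1.53]
x [ 0.941 -0.339  0.008] y [ 0.012  0.01  -1.   ] z [0.339 0.941 0.014]
2@.16 [-0.111   0.0042  0.2753]
```

>>> move_arm --increments '[{"offset": [-0.015,0,0.037],"yaw": 0,"jaw": 255},{"offset": [-0.03,0,0.075],"yaw": 0,"jaw": 255},{"offset": [-0.045,0,0.112],"yaw": 0,"jaw": 255},{"offset": [-0.06,0,0.149],"yaw": 0,"jaw": 255},{"offset": [-0.075,0.003,0.186],"yaw": 0,"jaw": 255},{"offset": [-0.09,0.004,0.223],"yaw": 0,"jaw": 255},{"offset": [-0.105,0.004,0.26],"yaw": 0,"jaw": 255},{"offset": [-0.111,0.004,0.275],"yaw": 0,"jaw": 255},{"offset": [-0.111,0.004,0.275],"yaw": 0,"jaw": 255},{"offset": [-0.111,0.004,0.275],"yaw": 0,"jaw": 255}]'

```text
clock: 10.52
position: [0.533, 0.1573, 0.1603]
ee_rot: [-0.692, 0.117, -0.124, 0.701]
ft_force: [0.2, -1.3, -3.9]
grip_width: 0.34
```

```bash
python3 g.py 2@.06 2@.047
```

```text
pos [0.533  0.1573 0.1603] t 10.52 grip 28.9 F [ 0.2 -1.3 -3.9] q [-0.71  0.21  0.4   1.76 -0.1   1.17  0.94]
x [ 0.942 -0.337  0.008] y [ 0.012  0.01  -1.   ] z [0.337 0.942 0.014]
2@.06 [-1.000e-04  1.003e-01 -1.900e-03]
2@.047 [-0.0002  0.1133 -0.0021]
```

>>> move_arm --increments '[{"offset": [0,0.025,-0.001],"yaw": 0,"jaw": 255},{"offset": [0,0.05,-0.001],"yaw": 0,"jaw": 255},{"offset": [0,0.075,-0.002],"yaw": 0,"jaw": 255},{"offset": [0,0.095,-0.002],"yaw": 0,"jaw": 255},{"offset": [0,0.104,-0.002],"yaw": 0,"jaw": 255},{"offset": [0,0.109,-0.002],"yaw": 0,"jaw": 255},{"offset": [0,0.112,-0.002],"yaw": 0,"jaw": 255},{"offset": [0,0.112,-0.002],"yaw": 0,"jaw": 255},{"offset": [0,0.112,-0.002],"yaw": 0,"jaw": 255}]'

```text
clock: 11.27
position: [0.5345, 0.1566, 0.0494]
ee_rot: [-0.692, 0.117, -0.125, 0.701]
ft_force: [-0.6, -0.0, -3.0]
grip_width: 0.34
```

```bash
python3 g.py 2@.0455
```

```text
pos [0.5345 0.1566 0.0494] t 11.27 grip 28.9 F [-0.6 -0.  -3. ] q [-0.68  0.35  0.38  1.86 -0.16  0.95  0.99]
x [ 0.941 -0.337  0.009] y [ 0.014  0.011 -1.   ] z [0.337 0.941 0.015]
2@.0455 [-0.001   0.0039 -0.0004]
```

>>> move_arm --increments '[{"offset": [-0.001,0.002,0],"yaw": 0,"jaw": 255},{"offset": [-0.001,0.004,0],"yaw": 0,"jaw": 255},{"offset": [-0.001,0.004,0],"yaw": 0,"jaw": 255},{"offset": [-0.001,0.004,0],"yaw": 0,"jaw": 90},{"offset": [-0.001,0.004,0],"yaw": 0,"jaw": 90},{"offset": [-0.001,0.004,0],"yaw": 0,"jaw": 90},{"offset": [-0.001,0.004,0],"yaw": 0,"jaw": 90},{"offset": [-0.001,-0.02,0],"yaw": 0,"jaw": 90},{"offset": [-0.001,-0.05,0],"yaw": 0,"jaw": 90},{"offset": [-0.001,-0.09,0],"yaw": 0,"jaw": 90}]'

```text
clock: 12.1
position: [0.5307, 0.1553, 0.1384]
ee_rot: [-0.693, 0.118, -0.124, 0.7]
ft_force: [1.5, 0.5, -0.1]
grip_width: 0.65
```

```bash
python3 chk.py; python3 g.py C@.13
```

```text
(0.5335, 0.1566) 0.068 209 [0.5344 0.1574] 0.0671
(0.5094, 0.0703) 0.068 204 [0.5106 0.0696] 0.0671
(0.5094, 0.0703) 0.068 174 [0.5097 0.0695] 0.0676
(0.448, -0.378) 0.06 204 [ 0.4479 -0.3789] 0.0592
pos [0.5356 0.1568 0.1454] t 12.2 grip 55.0 F [0.5 0.8 0.1] q [-0.71  0.23  0.4   1.78 -0.1   1.13  0.95]
x [ 0.941 -0.338  0.016] y [ 0.022  0.015 -1.   ] z [0.337 0.941 0.021]
C@.13 [ 0.0979  0.0055 -0.5332]
```

>>> move_arm --increments '[{"offset": [0.007,0,-0.038],"yaw": 0,"jaw": 90},{"offset": [0.014,0,-0.077],"yaw": 0,"jaw": 90},{"offset": [0.021,0,-0.116],"yaw": 0,"jaw": 90},{"offset": [0.028,0,-0.155],"yaw": 0,"jaw": 90},{"offset": [0.035,0,-0.194],"yaw": 0,"jaw": 90},{"offset": [0.043,0,-0.233],"yaw": 0,"jaw": 90},{"offset": [0.05,0,-0.272],"yaw": 0,"jaw": 90},{"offset": [0.057,0,-0.311],"yaw": 0,"jaw": 90},{"offset": [0.064,0,-0.35],"yaw": 0,"jaw": 90},{"offset": [0.071,0,-0.389],"yaw": 0,"jaw": 90}]'

```text
clock: 13.03
position: [0.4706, -0.2351, 0.1383]
ee_rot: [-0.69, 0.114, -0.128, 0.703]
ft_force: [0.6, 0.5, -0.1]
grip_width: 0.647
```

```bash
sed -i 's/(.448,-.378)}*/(.448,-.3782)/' g.py; python3 g.py C@.13
```

```text
pos [ 0.4706 -0.2351  0.1383] t 13.03 grip 55.0 F [ 0.6  0.5 -0.1] q [-0.23  0.19  0.69  1.87 -0.16  1.12  1.75]
x [ 0.941 -0.337  0.017] y [ 0.023  0.015 -1.   ] z [0.337 0.941 0.022]
C@.13 [ 0.0268  0.0056 -0.1425]
```

>>> move_arm --increments '[{"offset": [0.008,0.002,-0.038],"yaw": 0,"jaw": 90},{"offset": [0.015,0.004,-0.076],"yaw": 0,"jaw": 90},{"offset": [0.022,0.005,-0.114],"yaw": 0,"jaw": 90},{"offset": [0.027,0.005,-0.142],"yaw": 0,"jaw": 90},{"offset": [0.027,0.005,-0.142],"yaw": 0,"jaw": 90},{"offset": [0.027,0.005,-0.142],"yaw": 0,"jaw": 90},{"offset": [0.027,0.005,-0.142],"yaw": 0,"jaw": 90}]'

```text
clock: 13.62
position: [0.4485, -0.3771, 0.1302]
ee_rot: [-0.69, 0.114, -0.128, 0.703]
ft_force: [-0.6, 1.4, 0.3]
grip_width: 0.648
```

```bash
python3 g.py C@.06 C@.037
```

```text
pos [ 0.4485 -0.3771  0.1302] t 13.62 grip 55.1 F [-0.6  1.4  0.3] q [ 0.04  0.37  0.74  1.72 -0.3   1.15  2.09]
x [ 0.941 -0.337  0.016] y [ 0.023  0.016 -1.   ] z [0.337 0.941 0.022]
C@.06 [-0.0012  0.0701 -0.0027]
C@.037 [-0.0016  0.0931 -0.0033]
```

>>> move_arm --increments '[{"offset": [-0.001,0.02,-0.002],"yaw": 0,"jaw": 90},{"offset": [-0.001,0.045,-0.002],"yaw": 0,"jaw": 90},{"offset": [-0.001,0.07,-0.003],"yaw": 0,"jaw": 90},{"offset": [-0.002,0.088,-0.003],"yaw": 0,"jaw": 90},{"offset": [-0.002,0.093,-0.003],"yaw": 0,"jaw": 90},{"offset": [-0.002,0.093,-0.003],"yaw": 0,"jaw": 255},{"offset": [-0.002,0.093,-0.003],"yaw": 0,"jaw": 255},{"offset": [-0.002,0.093,-0.003],"yaw": 0,"jaw": 255},{"offset": [-0.002,0.093,-0.003],"yaw": 0,"jaw": 255},{"offset": [-0.002,0.093,-0.003],"yaw": 0,"jaw": 255}]' --squeeze 60

```text
clock: 14.45
position: [0.4485, -0.3781, 0.0383]
ee_rot: [-0.69, 0.113, -0.128, 0.703]
ft_force: [-0.3, 0.1, 3.6]
grip_width: 0.34
```

```bash
python3 g.py C@.16 1@.16
```

```text
pos [ 0.4485 -0.3781  0.0383] t 14.45 grip 28.9 F [-0.3  0.1  3.6] q [ 0.09  0.49  0.68  1.8  -0.4   0.98  2.17]
x [ 0.941 -0.337  0.018] y [ 0.024  0.015 -1.   ] z [0.337 0.941 0.022]
C@.16 [ 0.0018 -0.1217  0.0025]
1@.16 [-0.1045 -0.1096  0.6246]
```

>>> move_arm --increments '[{"offset": [0,-0.02,0],"yaw": 0,"jaw": 255},{"offset": [0.001,-0.05,0.001],"yaw": 0,"jaw": 255},{"offset": [0.001,-0.085,0.001],"yaw": 0,"jaw": 255},{"offset": [0.002,-0.122,0.002],"yaw": 0,"jaw": 255},{"offset": [-0.004,-0.121,0.035],"yaw": 0,"jaw": 255},{"offset": [-0.011,-0.121,0.073],"yaw": 0,"jaw": 255},{"offset": [-0.017,-0.12,0.111],"yaw": 0,"jaw": 255},{"offset": [-0.024,-0.119,0.149],"yaw": 0,"jaw": 255},{"offset": [-0.03,-0.118,0.187],"yaw": 0,"jaw": 255},{"offset": [-0.036,-0.118,0.225],"yaw": 0,"jaw": 255}]'

```text
clock: 15.28
position: [0.487, -0.154, 0.1606]
ee_rot: [-0.69, 0.113, -0.129, 0.704]
ft_force: [1.6, 0.0, -5.4]
grip_width: 0.342
```

```bash
python3 g.py 1@.16
```

```text
pos [ 0.487  -0.154   0.1606] t 15.28 grip 29.1 F [ 1.6  0.  -5.4] q [-0.38  0.11  0.66  1.89 -0.1   1.15  1.54]
x [ 0.941 -0.337  0.018] y [ 0.024  0.016 -1.   ] z [0.337 0.941 0.023]
1@.16 [-0.0675  0.0085  0.398 ]
```

>>> move_arm --increments '[{"offset": [-0.007,0.001,0.04],"yaw": 0,"jaw": 255},{"offset": [-0.014,0.002,0.08],"yaw": 0,"jaw": 255},{"offset": [-0.02,0.003,0.12],"yaw": 0,"jaw": 255},{"offset": [-0.027,0.003,0.16],"yaw": 0,"jaw": 255},{"offset": [-0.034,0.004,0.2],"yaw": 0,"jaw": 255},{"offset": [-0.041,0.005,0.24],"yaw": 0,"jaw": 255},{"offset": [-0.047,0.006,0.28],"yaw": 0,"jaw": 255},{"offset": [-0.054,0.007,0.32],"yaw": 0,"jaw": 255},{"offset": [-0.061,0.008,0.36],"yaw": 0,"jaw": 255},{"offset": [-0.067,0.008,0.398],"yaw": 0,"jaw": 255}]'

```text
clock: 16.12
position: [0.5575, 0.2457, 0.1602]
ee_rot: [-0.69, 0.114, -0.128, 0.703]
ft_force: [-0.2, -0.0, -3.9]
grip_width: 0.341
```

```bash
python3 g.py 1@.16 1@.048
```

```text
pos [0.5575 0.2457 0.1602] t 16.12 grip 28.9 F [-0.2 -0.  -3.9] q [-0.79  0.32  0.38  1.63 -0.13  1.18  0.84]
x [ 0.941 -0.337  0.017] y [ 0.024  0.016 -1.   ] z [0.336 0.941 0.023]
1@.16 [ 0.0009  0.0001 -0.002 ]
1@.048 [-0.001   0.1121 -0.0045]
```

>>> move_arm --increments '[{"offset": [0.001,0,-0.002],"yaw": 0,"jaw": 255},{"offset": [0.001,0.02,-0.002],"yaw": 0,"jaw": 255},{"offset": [0,0.045,-0.003],"yaw": 0,"jaw": 255},{"offset": [0,0.07,-0.003],"yaw": 0,"jaw": 255},{"offset": [0,0.09,-0.004],"yaw": 0,"jaw": 255},{"offset": [-0.001,0.102,-0.004],"yaw": 0,"jaw": 255},{"offset": [-0.001,0.108,-0.004],"yaw": 0,"jaw": 255},{"offset": [-0.001,0.111,-0.004],"yaw": 0,"jaw": 255},{"offset": [-0.001,0.111,-0.004],"yaw": 0,"jaw": 255}]'

```text
clock: 16.87
position: [0.5581, 0.2441, 0.0494]
ee_rot: [-0.69, 0.113, -0.128, 0.704]
ft_force: [-0.2, -0.7, -4.2]
grip_width: 0.342
```

```bash
python3 g.py 1@.0455
```

```text
pos [0.5581 0.2441 0.0494] t 16.87 grip 29.0 F [-0.2 -0.7 -4.2] q [-0.77  0.44  0.35  1.73 -0.18  0.97  0.88]
x [ 0.941 -0.337  0.017] y [ 0.024  0.016 -1.   ] z [0.336 0.941 0.023]
1@.0455 [-0.0002  0.0039 -0.0008]
```

>>> move_arm --increments '[{"offset": [0,0.002,0],"yaw": 0,"jaw": 255},{"offset": [0,0.004,0],"yaw": 0,"jaw": 255},{"offset": [0,0.004,0],"yaw": 0,"jaw": 255},{"offset": [0,0.004,0],"yaw": 0,"jaw": 90},{"offset": [0,0.004,0],"yaw": 0,"jaw": 90},{"offset": [0,0.004,0],"yaw": 0,"jaw": 90},{"offset": [0,0.004,0],"yaw": 0,"jaw": 90},{"offset": [0,-0.025,0],"yaw": 0,"jaw": 90},{"offset": [0,-0.06,0],"yaw": 0,"jaw": 90},{"offset": [0,-0.1,0],"yaw": 0,"jaw": 90}]'

```text
clock: 17.7
position: [0.5547, 0.2419, 0.1493]
ee_rot: [-0.691, 0.114, -0.127, 0.703]
ft_force: [0.6, 1.2, -0.4]
grip_width: 0.648
```

>>> move_arm --increments '[{"offset": [0,-0.03,0],"yaw": 0,"jaw": 90},{"offset": [-0.03,-0.04,0.02],"yaw": 0,"jaw": 90},{"offset": [-0.06,-0.04,0.04],"yaw": 0,"jaw": 90},{"offset": [-0.09,-0.04,0.07],"yaw": 0,"jaw": 90},{"offset": [-0.12,-0.04,0.1],"yaw": 0,"jaw": 90},{"offset": [-0.14,-0.04,0.12],"yaw": 0,"jaw": 90},{"offset": [-0.14,-0.04,0.12],"yaw": 0,"jaw": 90},{"offset": [-0.14,-0.04,0.12],"yaw": 0,"jaw": 90}]'

```text
clock: 18.37
position: [0.4609, 0.4035, 0.1895]
ee_rot: [-0.691, 0.113, -0.126, 0.703]
ft_force: [-0.4, -0.3, 0.4]
grip_width: 0.649
```

```bash
python3 chk.py; python3 g.py
python3 - <<'E'
from h import *
c=manip.camera("top"); save(c,"end.png")
E
```

```text
(0.5577, 0.2435) 0.068 210 [0.5571 0.2416] 0.0674
(0.5335, 0.1566) 0.068 201 [0.5358 0.1557] 0.0673
(0.5094, 0.0703) 0.068 200 [0.5106 0.0697] 0.0672
pos [0.4631 0.4006 0.1897] t 18.47 grip 55.0 F [ 0.5 -0.2 -0.3] q [-1.03  0.3   0.29  1.58 -0.09  1.24  0.5 ]
x [ 0.941 -0.338  0.016] y [ 0.022  0.013 -1.   ] z [0.337 0.941 0.02 ]
```

View pics/end.png

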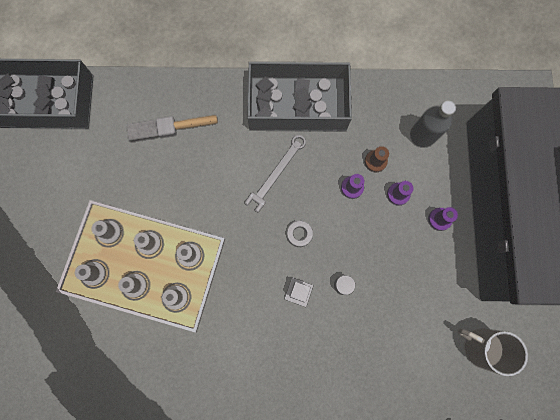

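All three dies stand upright on their rings at (107,232), (148,243) and (189,255). The other parts have not moved, and the arm is clear.

```bash
python3 -c "from workcell import manip; print(manip.hand_in())"
```

```text
the job is handed in; nothing more can be done
None
```

The three loose grey stepped dies now stand upright on the three empty ringed spots of the tray. I handed the job in at about 18.5 s on the robot's clock, against the 67 s limit.

- **Position:** the last depth check, from the top camera only because the side camera gave no reading then, put all three dies within about 3 mm of their spot centres (limit 15 mm).
- **Height and tilt:** the die tops read 67 to 68 mm, matching the fixed dies. I judged uprightness from those tops and the final picture and did not measure the angle. The tool had drifted about 1.5° off vertical by the end, but each die was held at about the same tilt from pick-up to release, so it should not lean.
- **Everything else:** the other parts on the bench have not moved. The gripper was empty and clear of everything at hand-in. The highest tool force I read was about 8 N; I only had readings at the end of each move.

No check failed.

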